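# Wedge the spring hatch open and take the ring out

### The job

Slide the spring-closing hatch of the grey parts safe open (you have one hand, so push its orange tab with the yellow wedge itself) and stand the wedge upright on the ledge between the steel stop block and the tab, so that it holds the hatch open when you let go. Then reach in, take out the gold ring and set it down gently, flat and wholly on the round blue mat. Leave the hatch wedged open and do not disturb the mug, the small tin or the marker.

Things in the scene. Friction and masses are not known exactly. Their poses are not given: they have to be found in the camera images.
- safe: Grey parts safe fixed to the desk, 182 (x) x 260 (y) x 60 mm high. Origin on the desk; x to the back, y to the left, z up. In its frame (mm): front ledge x -102 to -47, y -135 to 125, top z 34; behind it the deck, x -47 to 80, top z 60, with the bay opening x -40 to 70, y 10 to 115 under the hatch; a rail and closer tube along the back edge, x 67 to 83, up to z 84.
- hatch (a joint): Sliding hatch (aluminium frame, clear pane, 113 x 115 x 5 mm, top at z = 66 mm) over the bay. 0 = shut; grows in m as it slides to the safe's -y (right), at most 0.135. A spring pulls it shut with 1.8 N (shut) to 3.8 N (fully open). The bay is clear from about 0.105 on. Held by the wedge against the stop block it reads about 0.108.
- tab_face (a point): Centre of the left (+y) face of the orange tab that juts from the hatch over the ledge and moves with it; push this face to -y to open. Tab (safe's frame, mm): 10 thick in y, x -97 to -48, z 57 to 77, so it passes over the stop block. Shut, this point is at x -72, y 65, z 67.
- seat (a point): Point on the ledge top (safe's frame: x -72, y -23, z 34 mm) for the middle of the wedge's base, its +y side then resting against the steel stop block (on the ledge, x -97 to -52, y -1 to 9 mm, top z 54 mm). The wedge may be set down up to 20 mm farther to -y, with the hatch pushed farther: on release the spring slides it back to the block.
- wedge: Loose yellow wedge, dark band near its foot, 0.15 to 0.31 kg, upright. Origin at the middle of its base. 28 mm thick in x (parallel faces to grip); in y it tapers evenly on both sides from 44 mm at the base to 32 mm at the top; 80 mm high. On the ledge its y must lie along the safe's y. With its base about 60 mm above the desk it clears the stop block and still pushes the tab.
- bay (a point): Middle of the bay's rubber floor, 26 mm above the desk and 34 mm below the deck top.
- ring: Gold bearing cage ring, 31 mm outside diameter, 9 mm high, 22 g, lying flat on the bay's floor. Origin at the centre of its underside, z up. Grip it across the outside.
- mat: Round blue mat fixed on the desk, 110 mm diameter, 5 mm thick. Origin at the centre of its underside.
- mug: Black mug, 107 mm high, 82 mm wide plus handle (bystander). Origin at the underside.
- oil_pot: Small light tin with lid, 51 mm diameter, 36 mm high (bystander). Origin at the underside.
- marker: White and red marker lying on the desk, 16 x 112 x 17 mm, along its y (bystander). Origin at the underside.
Not all that is in view belongs to the job. Several things have the shape of the mat; the one meant has the colours described above. Of the things shaped like the wedge, the yellow one is meant.

How it is judged:
On the way, in this order (a step that is already met when the one before it is completed fails the run):
1. the wedge stands upright on the ledge, let go, and alone holds the hatch open (value of joint hatch above 0.095 m and angle between wedge's own z axis and vertical below 0.15 rad and z of wedge in the frame of safe between 0.028 and 0.042 m and y of wedge in the frame of safe between -0.06 and -0.01 m and x of wedge in the frame of safe between -0.105 and -0.045 m and contact force between the fingers and wedge below 0.1 N and contact force between each of the arm, the fingers and safe below 0.1 N and linear speed of wedge below 0.02 m/s), for 0.3 s.
2. the ring is lifted out of the bay while the hatch stays wedged open (z of ring in the frame of safe above 0.075 m and value of joint hatch above 0.095 m), for 0.1 s.
At the end, for the whole second after the job is handed in: The ring lies flat and at rest on the mat (tilt under 0.1 rad, its centre within 38 mm of the mat's centre); the hatch is open by more than 95 mm, held by the wedge, which stands upright (within 0.15 rad) and at rest on the ledge on the -y side of the stop block (value of joint hatch above 0.095 m and angle between wedge's own z axis and vertical below 0.15 rad and z of wedge in the frame of safe between 0.028 and 0.042 m and y of wedge in the frame of safe between -0.06 and -0.01 m and x of wedge in the frame of safe between -0.105 and -0.045 m and linear speed of each of wedge, ring below 0.02 m/s and horizontal distance between ring and mat below 0.038 m and height (world z) of ring between 0.002 and 0.009 m and angle between ring's own z axis and vertical below 0.1 rad); the robot touches nothing.
It fails at once if a bystander (mug, tin, marker) is moved by more than 30 mm or the mug tipped (distance of any of mug, oil_pot, marker from where it was at the start of the episode above 0.03 m or angle between mug's own z axis and vertical above 0.3 rad).
It fails at once if the ring is let fall or thrown (faster than 0.5 m/s while not held) (linear speed of ring above 0.5 m/s and contact force between the fingers and ring below 0.02 N).
It also fails if it takes over 61 s, if anything falls off the work surface, if the arm or the gripper's body presses on something with over 40 N, if the wrist force passes 120 N, or if a joint passes its speed limit or range.

### The arm

A 7-joint arm with a two-finger parallel gripper is mounted at the origin on the work surface; the furniture and walls round the work are solid. World frame = base frame: x ahead of the robot, y to its left, z up, the work surface at z = 0. Lengths are in m, angles in rad, forces in N, time in s.
With the tool pointing down it reaches from about 0.4 to 0.875 m from the base axis. Payload 19.3 kg.
Tool frame: the origin (TCP) lies between the finger pads; the fingertips stand 17 mm ahead of it and the grasp point (between the pads) lies 2 mm behind it; z points along the fingers, x is the direction in which the jaws open and shut, and the axes are right-handed (so a half turn about z gives the same grasp; the last joint's range is limited). The gripper opens to 85 mm and grips with 20 to 120 N. Pads are 22 mm wide; open, the fingers measure 114 mm over their backs; the gripper's body (76 mm by 85 mm) begins 54 mm behind the grasp point. The pads swing forward as they close: fully open they stand 13 mm farther back than shut.
Start: joints at [-1.282, 0.521, -0.036, 1.599, 0.021, 1.021, -0.113], TCP at [0.219, 0.585, 0.248] pointing down, gripper open.
Joint ranges: [-2.91, 2.91], [-0.3, 2.13], [-1.5, 1.42], [0.17, 2.43], [-1.26, 4.41], [0.16, 1.93], [-2.52, 2.52]. Speed limits (rad/s): [1.89, 1.89, 2.39, 2.39, 3.01, 3.01, 3.01].

### API

Orientations are given as a unit quaternion [w, x, y, z].
In Python, from workcell import robot gives the robot as it stands.
- The arm moves only by the tool apply_moves, never from a script. Its argument "moves" is a list of rows, each an object with "fingers": the opening, from 0 (shut) to 1 (fully open); "linear": the shift along the world's x, y, z in mm, a list of three; "turn": the turn about the world's z in rad. In form: [{"fingers": fingers, "linear": [x, y, z], "turn": turn}, ...]. A call has 1 to 10 rows; each row shifts and turns the commanded pose from where the row before left it; what a row does not reach is not made up. A row lasts 1/12 s, in which the tool goes at most 41.7 mm and 7.16 degrees, less where a joint would pass 70% of its speed; a pose out of reach is approached as far as the arm can. A call with a gripper value outside its range is refused whole. The fingers move at their own pace and stop on an object; the grip force is fixed at half the most. Time passes only in rows, so rows that do not move let the fingers close. It gives the time, the measured TCP pose, the force and the opening at its end, in the units of the state.
- robot.state(): the state, without advancing time (a new reading comes with each control period).
- robot.camera(name): name is "scene" or "side" or "wrist"; returns a dict with "frame" (420x560x3 uint8, red, green, blue), "range_z" (420x560 float32, m along the optical axis (not along the pixel's ray), 0 where there is no reading), "fx", "fy", "cx", "cy" (pixels), "R" (3x3) and "t" (3): a world point X has camera coordinates R X + t; the wrist camera has in their place "T_tool_cam" (4x4, takes a point from camera to tool coordinates, whose origin is the TCP and whose axes are the tool frame's). Camera axes: x right, y down, z forward; pixel columns grow to the right and rows downward; lengths in m; the calibration is good to about 2 mm. The wrist camera is an equidistant fisheye: a pixel r from the principal point sees the ray r / f radians off the axis. A picture is of the moment at which its call begins: read the wrist's pose just before it.
- robot.sign_off(): hands the job in, once; it reports no verdict.
Trained networks look in the newest picture that a camera, given by its name, has taken for a name from the list of things; names that differ only in an ending like _2 or _b are one class to them, and where a whole thing is asked for, a point or a joint stands for the part that bears it (a point fixed in the world has none). Each returns a list of dicts, best first, with "score" (0 to 1); they miss things now and then, are a little off and sometimes report something else, mostly with a low value. They report only what shows in the picture. A call takes as long as a camera call. They do not tell look-alikes from the thing itself.
- robot.search_frame(label, camera): "point" ([x, y, z] in m, in the coordinates of the camera as it stood for that picture, good to about 4 mm: the middle of the surface that is visible of it).
The state is a dict: "time_s": time; "joint_positions": joint angles; "dq": joint speeds; "joint_torque": joint torques, N m; "tcp_pos": TCP position; "tcp_rot": TCP orientation; "contact_force": force on the tool from outside, world axes, zero at the start; "wrist_torque": the same for the moment, N m; "finger_gap": finger opening in m.
Only numpy, scipy, OpenCV 4.12 (cv2) and the standard library are available. Lean on these libraries where they do the work, as an engineer would, in place of code of your own. Each camera call takes 0.05 s, during which the arm holds its last target.

## Working session

There is one attempt and no reset: what is moved stays moved. The work goes in short steps, Python scripts to look and compute and a tool call to move; the robot and the scene stay as the last step left them, time stands still between calls to the robot, and variables do not carry over. Pictures are saved under pics/ and viewed, and the job is handed in when it is done.

Besides the shell and the picture viewer there is one more tool, called after ">>>" as name([rows], argument=value, ...), one row to a line, values as JSON. apply_moves: Moves the arm, as the interface text tells. Its arguments: {"type":"object","properties":{"moves":{"type":"array"}},"required":["moves"]}

```bash
mkdir -p pics; ls; cat > h.py <<'E'
import numpy as np, cv2
from workcell import robot
def snap(n,fn):
    c=robot.camera(n); cv2.imwrite('pics/'+fn,c['frame'][:,:,::-1]); return c
def w(c,p): return c['R'].T@(np.array(p)-c['t'])
def px(c,u,v,z=None):
    z=c['range_z'][v,u] if z is None else z
    return w(c,[(u-c['cx'])/c['fx']*z,(v-c['cy'])/c['fy']*z,z])
def proj(c,X):
    q=c['R']@np.array(X)+c['t']; return c['fx']*q[0]/q[2]+c['cx'],c['fy']*q[1]/q[2]+c['cy']
E
python3 - <<'E'
from h import *
np.set_printoptions(precision=4,suppress=True)
print(robot.state())
for n in('scene','side'):
    c=snap(n,n+'0.png')
    print(n,'campos',-c['R'].T@c['t'])
    for l in['safe','hatch','tab_face','wedge','ring','mat','mug','oil_pot','marker']:
        try:
            print(l,[(round(d['score'],2),w(c,d['point']).round(4)) for d in robot.search_frame(l,n)])
        except Exception as e: print(l,e)
E
```

```text
pics
{'time_s': 0.0, 'joint_positions': array([-1.2822,  0.522 , -0.0363,  1.6   ,  0.0212,  1.0211, -0.1128]), 'dq': array([-0.0008,  0.0007, -0.0008, -0.0011, -0.0001, -0.0009, -0.0011]), 'joint_torque': array([ -0.0003, -92.7111,   1.9799, -36.9955,   0.0179,   0.0079,
        -0.0001]), 'tcp_pos': array([0.2194, 0.5849, 0.2477]), 'tcp_rot': array([ 0.0003,  0.8219,  0.5696, -0.0004]), 'contact_force': array([-0.0277, -0.9354,  0.455 ]), 'wrist_torque': array([-0.0082, -0.0339,  0.001 ]), 'finger_gap': 0.08512977431630031}
scene campos [-0.0027  0.5498  0.5948]
safe [(0.88, array([0.5546, 0.0615, 0.0682]))]
hatch [(0.56, array([0.6025, 0.1082, 0.0668]))]
tab_face [(0.9, array([0.6042, 0.1098, 0.0674]))]
wedge [(0.9, array([ 0.5056, -0.175 ,  0.044 ])), (0.71, array([ 0.4469, -0.2336,  0.0469]))]
ring [(0.28, array([0.4442, 0.2989, 0.0064]))]
mat [(0.9, array([0.4421, 0.3017, 0.0062])), (0.74, array([0.3763, 0.153 , 0.0089]))]
mug [(0.88, array([0.7238, 0.2401, 0.0786]))]
oil_pot [(0.87, array([ 0.6629, -0.2298,  0.0308]))]
marker [(0.54, array([ 0.3863, -0.0093,  0.0137]))]
side campos [-0.001  -0.1043  1.0453]
safe [(0.81, array([0.5709, 0.028 , 0.0593])), (0.41, array([ 0.4479, -0.2487,  0.0654]))]
hatch [(0.6, array([0.6027, 0.0965, 0.0649]))]
tab_face [(0.67, array([0.6055, 0.0985, 0.0659]))]
wedge [(0.91, array([ 0.4438, -0.2506,  0.063 ])), (0.81, array([ 0.5029, -0.187 ,  0.0626]))]
ring []
mat [(0.68, array([0.4476, 0.2934, 0.0047])), (0.65, array([0.3792, 0.1496, 0.0102])), (0.51, array([0.7505, 0.229 , 0.0798]))]
mug [(0.9, array([0.7502, 0.2309, 0.0804])), (0.68, array([0.4462, 0.2943, 0.0064]))]
oil_pot [(0.72, array([ 0.664 , -0.2424,  0.0355]))]
marker [(0.9, array([ 0.3884, -0.0181,  0.0154])), (0.15, array([0.6016, 0.1   , 0.0655]))]
```

View pics/scene0.png

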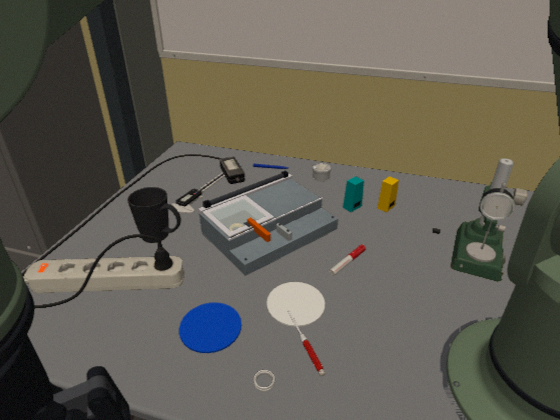

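View pics/side0.png

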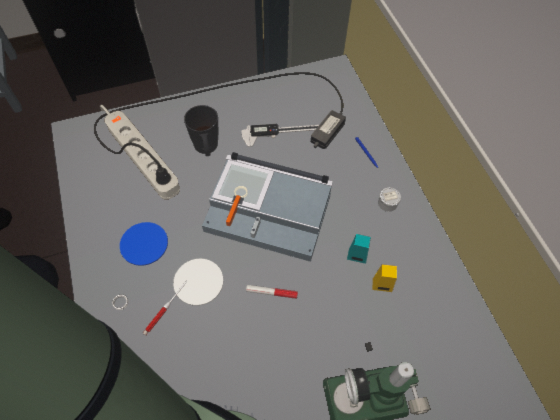

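The blue mat is at about (145,243) in the side view, the yellow wedge at (385,278) with the teal look-alike at (360,247), and the ring shows through the pane at about (241,192). Next I measure the safe and wedge poses.

```bash
python3 - <<'E'
from h import *
np.set_printoptions(precision=4,suppress=True)
for n in('side','scene'):
    c=robot.camera(n)
    z=c['range_z']; v,u=np.mgrid[:420,:560]
    P=np.stack([(u-c['cx'])/c['fx']*z,(v-c['cy'])/c['fy']*z,z],-1)
    W=(P-c['t'])@c['R']; ok=z>0
    box=ok&(W[...,0]>.4)&(W[...,0]<.75)&(W[...,1]>-.14)&(W[...,1]<.19)
    # ledge plus deck
    m=box&(W[...,2]>.022)&(W[...,2]<.10)
    mm=m.astype(np.uint8); k,lab,st,_=cv2.connectedComponentsWithStats(mm)
    i=1+np.argmax(st[1:,4]); pts=W[lab==i]
    r=cv2.minAreaRect((pts[:,:2]*1000).astype(np.float32)); print(n,'safe',r); print(cv2.boxPoints(r))
    m=box&(abs(W[...,2]-.034)<.004); k,lab,st,_=cv2.connectedComponentsWithStats(m.astype(np.uint8)); i=1+np.argmax(st[1:,4]); 
    r=cv2.minAreaRect((W[m&(lab==i)][:,:2]*1000).astype(np.float32)); print('ledge',r,cv2.boxPoints(r).round(1).tolist(),W[lab==i][:,2].mean())
    hsv=cv2.cvtColor(c['frame'],cv2.COLOR_RGB2HSV)
    o=box&(hsv[...,0]<14)&(hsv[...,1]>150)&(W[...,2]>.04)
    r=cv2.minAreaRect((W[o][:,:2]*1000).astype(np.float32)); print('tab',o.sum(),r,W[o].mean(0),W[o].max(0))
    y=ok&(hsv[...,0]>17)&(hsv[...,0]<32)&(hsv[...,1]>150)&(abs(W[...,0]-.44)<.06)&(abs(W[...,1]+.25)<.06)
    print('wedge',y.sum(),W[y].min(0),W[y].max(0)); t=y&(W[...,2]>.073)
    r=cv2.minAreaRect((W[t][:,:2]*1000).astype(np.float32)); print('top',t.sum(),r,W[t].mean(0))
    b=ok&(hsv[...,0]>105)&(hsv[...,0]<125)&(hsv[...,1]>200)&(abs(W[...,0]-.4476)<.08)&(abs(W[...,1]-.2934)<.08)
    print('mat',cv2.minEnclosingCircle((W[b][:,:2]*1000).astype(np.float32)),np.median(W[b][:,2]))
    f=c['frame'][:,:,::-1]
    if n=='side': cv2.imwrite('pics/s1.png',cv2.resize(f[150:260,190:340],None,fx=5,fy=5,interpolation=2)); cv2.imwrite('pics/s2.png',cv2.resize(f[225:305,340:410],None,fx=7,fy=7,interpolation=2))
E
```

```text
side safe ((582.7166748046875, 34.38243865966797), (260.47991943359375, 188.03164672851562), 84.51937866210938)
[[ 476.6916  -86.2828]
 [ 663.8636 -104.2415]
 [ 688.7418  155.0477]
 [ 501.5697  173.0064]]
ledge ((519.6958618164062, 40.39649963378906), (260.5078125, 60.514732360839844), 84.9190902709961) [[478.0, -86.69999694824219], [538.2999877929688, -92.0], [561.4000244140625, 167.5], [501.1000061035156, 172.8000030517578]] 0.034982238863957044
tab 148 ((537.93310546875, 103.08720397949219), (10.674223899841309, 72.47404479980469), 85.36905670166016) [0.5344 0.1032 0.0771] [0.5743 0.111  0.082 ]
wedge 487 [ 0.4414 -0.2722  0.0033] [ 0.4716 -0.2296  0.0858]
top 212 ((457.1910400390625, -251.2644805908203), (28.58760643005371, 32.187313079833984), 2.265949249267578) [ 0.4558 -0.2513  0.0809]
mat ((447.13287353515625, 295.9484558105469), 54.75625991821289) 0.006268612384129981
scene safe ((580.23486328125, 35.59906005859375), (261.5003967285156, 186.06683349609375), 84.80561828613281)
[[ 475.746   -86.1914]
 [ 661.0488 -103.037 ]
 [ 684.7237  157.3895]
 [ 499.421   174.2351]]
ledge ((578.5819702148438, 35.690185546875), (261.916748046875, 181.59759521484375), 84.58448028564453) [[475.79998779296875, -86.0999984741211], [656.5999755859375, -103.30000305175781], [681.2999877929688, 157.5], [500.5, 174.60000610351562]] 0.0348359630368558
tab 217 ((534.6376342773438, 94.04118347167969), (33.499210357666016, 71.31427764892578), 84.6922378540039) [0.5293 0.1071 0.0726] [0.5712 0.1135 0.0798]
wedge 509 [ 0.4391 -0.2721 -0.0003] [ 0.4697 -0.2274  0.0831]
top 112 ((454.6212158203125, -249.99131774902344), (28.277713775634766, 35.78879165649414), 6.113737106323242) [ 0.4535 -0.2467  0.0796]
mat ((443.9388732910156, 298.2073974609375), 55.135414123535156) 0.005818241399236198
```

View pics/s1.png

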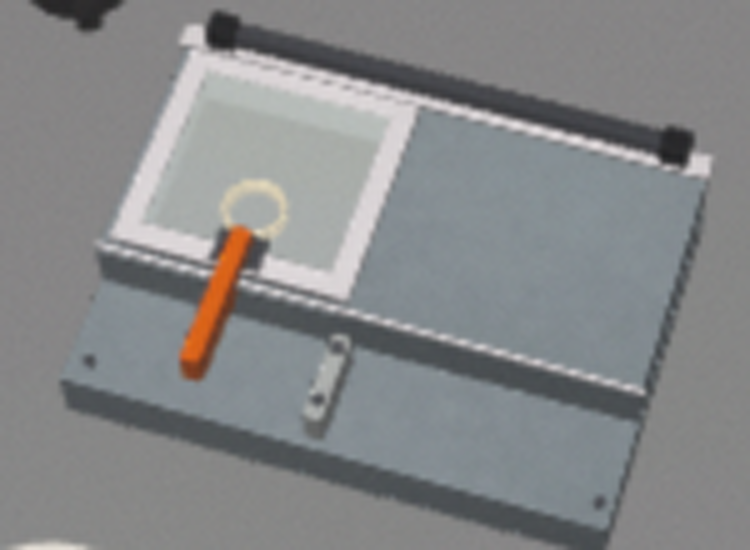

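View pics/s2.png

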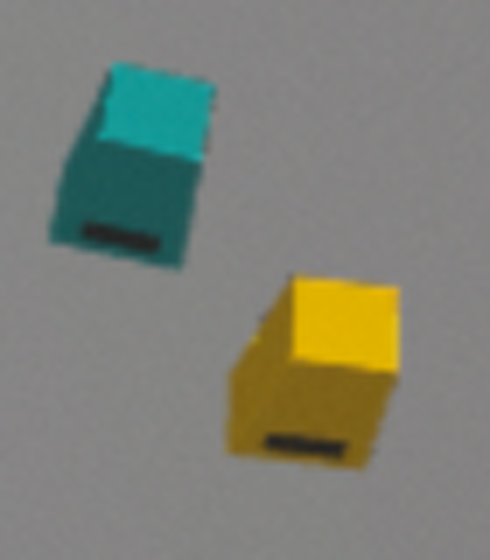

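>>> apply_moves([
  {"fingers": 1,"linear": [28,-38,0],"turn": -0.05},
  {"fingers": 1,"linear": [28,-38,0],"turn": -0.05},
  {"fingers": 1,"linear": [28,-38,0],"turn": -0.05},
  {"fingers": 1,"linear": [28,-38,0],"turn": -0.05},
  {"fingers": 1,"linear": [28,-38,0],"turn": -0.05},
  {"fingers": 1,"linear": [28,-38,0],"turn": -0.05},
  {"fingers": 1,"linear": [28,-38,0],"turn": -0.05},
  {"fingers": 1,"linear": [28,-38,0],"turn": -0.05},
  {"fingers": 1,"linear": [28,-38,0],"turn": -0.05},
  {"fingers": 1,"linear": [28,-38,0],"turn": -0.05},
])

```text
time_s: 1.93
tcp_pos: [0.4675, 0.248, 0.2486]
tcp_rot: [-0.0, 0.938, 0.347, 0.0]
contact_force: [0.9, 1.0, -0.3]
finger_gap: 0.0851
```

>>> apply_moves([
  {"fingers": 1,"linear": [0,-40,0],"turn": -0.06},
  {"fingers": 1,"linear": [0,-40,0],"turn": -0.06},
  {"fingers": 1,"linear": [0,-40,0],"turn": -0.06},
  {"fingers": 1,"linear": [0,-40,0],"turn": -0.06},
  {"fingers": 1,"linear": [0,-40,0],"turn": -0.06},
  {"fingers": 1,"linear": [0,-40,0],"turn": -0.06},
  {"fingers": 1,"linear": [-5,-40,0],"turn": -0.06},
  {"fingers": 1,"linear": [-8,-40,0],"turn": -0.06},
  {"fingers": 1,"linear": [-10,-38,0],"turn": -0.06},
  {"fingers": 1,"linear": [-10,-36,-10],"turn": -0.06},
])

```text
time_s: 2.77
tcp_pos: [0.4336, -0.1465, 0.2396]
tcp_rot: [0.0, 0.999, 0.054, 0.001]
contact_force: [1.9, -0.4, -0.1]
finger_gap: 0.0856
```

>>> apply_moves([
  {"fingers": 1,"linear": [0,0,0],"turn": 0},
  {"fingers": 1,"linear": [0,0,0],"turn": 0},
])

```text
time_s: 2.93
tcp_pos: [0.4329, -0.1459, 0.2382]
tcp_rot: [0.0, 0.999, 0.054, -0.0]
contact_force: [-0.0, 1.4, -0.3]
finger_gap: 0.0855
```

```bash
cat >> h.py <<'E'
from scipy.spatial.transform import Rotation as Ro
def tool():
    s=robot.state(); q=s['tcp_rot']; R=Ro.from_quat([q[1],q[2],q[3],q[0]]).as_matrix(); return s['tcp_pos'],R,np.arctan2(R[1,0],R[0,0])
def wrist(fn=None):
    p,R,_=tool(); c=robot.camera('wrist')
    T=c['T_tool_cam']; c['A']=R@T[:3,:3]; c['b']=R@T[:3,3]+p
    if fn: cv2.imwrite('pics/'+fn,c['frame'][:,:,::-1])
    return c
def wcloud(c):
    v,u=np.mgrid[:420,:560]; K=np.array([[c['fx'],0,c['cx']],[0,c['fy'],c['cy']],[0,0,1.]])
    q=cv2.fisheye.undistortPoints(np.stack([u,v],-1).reshape(-1,1,2).astype(np.float64),K,np.zeros(4)).reshape(420,560,2)
    z=c['range_z'][...,None]; P=np.concatenate([q*z,z],-1)
    return P@c['A'].T+c['b'], np.concatenate([q,np.ones_like(z)],-1)@c['A'].T
E
python3 - <<'E'
from h import *
np.set_printoptions(precision=4,suppress=True)
print(tool())
c=wrist('w0.png'); W,_=wcloud(c)
hsv=cv2.cvtColor(c['frame'],cv2.COLOR_RGB2HSV)
y=(c['range_z']>0)&(hsv[...,0]>17)&(hsv[...,0]<32)&(hsv[...,1]>150)&(abs(W[...,0]-.44)<.07)&(abs(W[...,1]+.25)<.07)
t=y&(W[...,2]>.072)
print(y.sum(),t.sum(),W[t].mean(0),cv2.minAreaRect((W[t][:,:2]*1000).astype(np.float32)))
for d in robot.search_frame('wedge','wrist'): print(d['score'],c['A']@d['point']+c['b'])
E
```

```text
(array([ 0.4329, -0.1459,  0.2382]), array([[ 0.9942,  0.1079, -0.0003],
       [ 0.1079, -0.9942, -0.0002],
       [-0.0004,  0.0002, -1.    ]]), np.float64(0.10808983490893712))
1534 768 [ 0.4563 -0.2466  0.08  ] ((456.8047790527344, -249.3336639404297), (27.2320613861084, 32.95391082763672), 4.123170375823975)
0.86 [ 0.5135 -0.1759  0.0674]
0.73 [ 0.5741 -0.0077  0.0649]
0.62 [ 0.4585 -0.2348  0.0693]
```

View pics/w0.png

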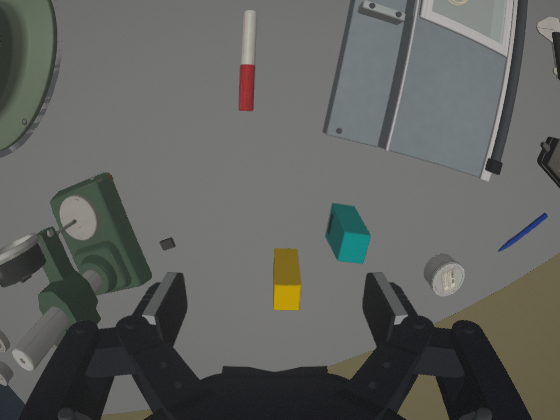

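The yellow wedge sits at (287,280) in the wrist view. All three cameras agree on about (456.5,-250) with yaw of about 4°.

>>> apply_moves([
  {"fingers": 1,"linear": [8,-35,0],"turn": -0.036},
  {"fingers": 1,"linear": [8,-35,0],"turn": 0},
  {"fingers": 1,"linear": [8,-34,0],"turn": 0},
  {"fingers": 1,"linear": [0,0,-35],"turn": 0},
  {"fingers": 1,"linear": [0,0,-35],"turn": 0},
  {"fingers": 1,"linear": [0,0,-30],"turn": 0},
  {"fingers": 1,"linear": [0,0,0],"turn": 0},
  {"fingers": 1,"linear": [0,0,0],"turn": 0},
])

```text
time_s: 3.7
tcp_pos: [0.4577, -0.2473, 0.1381]
tcp_rot: [-0.0, 0.999, 0.039, -0.001]
contact_force: [0.6, 0.6, 0.5]
finger_gap: 0.0855
```

```bash
python3 - <<'E'
from h import *
np.set_printoptions(precision=4,suppress=True)
p,R,y=tool(); print(p,y)
c=wrist('w1.png'); W,_=wcloud(c)
hsv=cv2.cvtColor(c['frame'],cv2.COLOR_RGB2HSV)
yy=(c['range_z']>0)&(hsv[...,0]>17)&(hsv[...,0]<32)&(hsv[...,1]>150)&(abs(W[...,0]-.44)<.07)&(abs(W[...,1]+.25)<.07)
t=yy&(W[...,2]>.072)
print(t.sum(),W[t].mean(0),cv2.minAreaRect((W[t][:,:2]*1000).astype(np.float32)))
E
```

```text
[ 0.4577 -0.2473  0.1381] 0.07753817076859719
2232 [ 0.4567 -0.2473  0.0802] ((456.8997497558594, -249.19662475585938), (27.566513061523438, 32.53002166748047), 4.154506683349609)
```

View pics/w1.png

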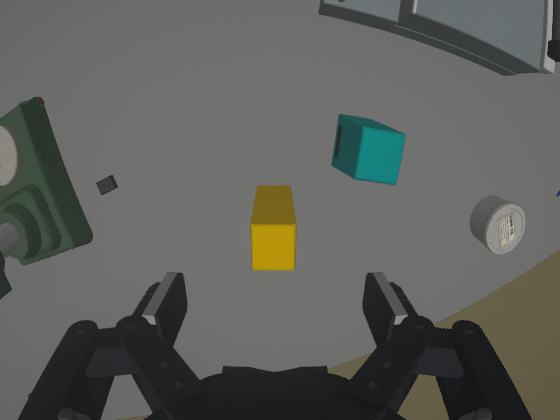

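The wedge (270,245) is centred between the jaws. I go down and close.

>>> apply_moves([
  {"fingers": 1,"linear": [-1,-2,-30],"turn": -0.005},
  {"fingers": 1,"linear": [0,0,-30],"turn": 0},
  {"fingers": 1,"linear": [0,0,-20],"turn": 0},
  {"fingers": 1,"linear": [0,0,0],"turn": 0},
  {"fingers": 0,"linear": [0,0,0],"turn": 0},
  {"fingers": 0,"linear": [0,0,0],"turn": 0},
  {"fingers": 0,"linear": [0,0,0],"turn": 0},
  {"fingers": 0,"linear": [0,0,0],"turn": 0},
  {"fingers": 0,"linear": [0,0,0],"turn": 0},
  {"fingers": 0,"linear": [0,0,0],"turn": 0},
])

```text
time_s: 4.58
tcp_pos: [0.4573, -0.2504, 0.0595]
tcp_rot: [0.0, 0.999, 0.036, 0.001]
contact_force: [-2.8, 1.7, 16.5]
finger_gap: 0.0274
```

>>> apply_moves([
  {"fingers": 0,"linear": [0,0,0],"turn": 0},
  {"fingers": 0,"linear": [0,0,0],"turn": 0},
  {"fingers": 0,"linear": [0,0,0],"turn": 0},
  {"fingers": 0,"linear": [0,0,20],"turn": 0},
  {"fingers": 0,"linear": [0,0,35],"turn": 0},
  {"fingers": 0,"linear": [0,0,35],"turn": 0},
  {"fingers": 0,"linear": [0,0,0],"turn": 0},
])

```text
time_s: 5.17
tcp_pos: [0.4585, -0.2516, 0.1538]
tcp_rot: [0.001, 0.999, 0.035, 0.003]
contact_force: [2.1, -1.7, -1.2]
finger_gap: 0.0273
```

```bash
python3 - <<'E'
from h import *
np.set_printoptions(precision=4,suppress=True)
p,R,y=tool(); print(p,y)
c=wrist('w2.png'); c=snap('side','s3.png')
E
```

```text
[ 0.4585 -0.2516  0.1538] 0.07025380236388842
```

View pics/w2.png

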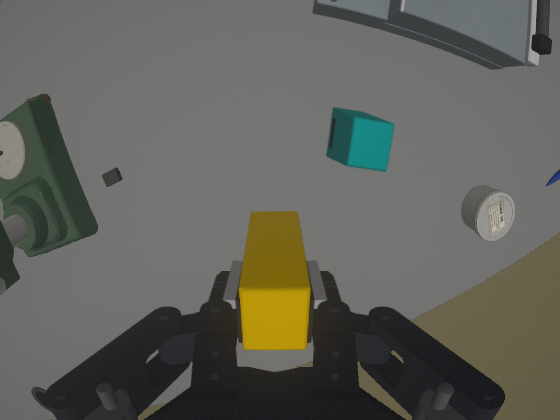

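View pics/s3.png

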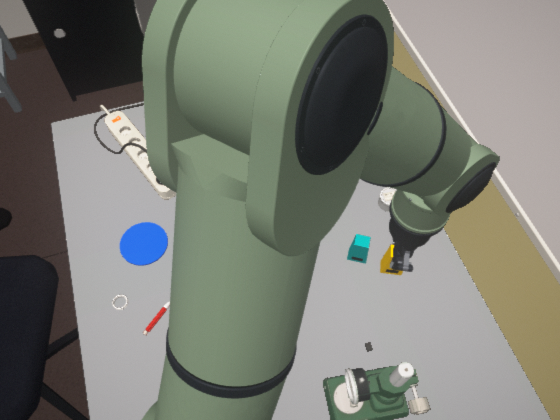

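>>> apply_moves([
  {"fingers": 0,"linear": [0,10,12],"turn": 0},
  {"fingers": 0,"linear": [7,38,0],"turn": -0.02},
  {"fingers": 0,"linear": [7,38,0],"turn": -0.02},
  {"fingers": 0,"linear": [7,38,0],"turn": -0.02},
  {"fingers": 0,"linear": [7,38,0],"turn": -0.02},
  {"fingers": 0,"linear": [7,38,0],"turn": -0.02},
  {"fingers": 0,"linear": [7,38,0],"turn": -0.02},
  {"fingers": 0,"linear": [7,38,0],"turn": -0.02},
  {"fingers": 0,"linear": [7,38,0],"turn": -0.02},
  {"fingers": 0,"linear": [7,38,0],"turn": 0},
])

```text
time_s: 6.1
tcp_pos: [0.5189, 0.1037, 0.1592]
tcp_rot: [0.0, 0.999, -0.045, -0.001]
contact_force: [-0.0, -0.1, -1.2]
finger_gap: 0.0277
```

>>> apply_moves([
  {"fingers": 0,"linear": [7,35,0],"turn": 0},
  {"fingers": 0,"linear": [2,15,0],"turn": 0},
  {"fingers": 0,"linear": [0,0,0],"turn": 0},
  {"fingers": 0,"linear": [0,0,0],"turn": 0},
])

```text
time_s: 6.43
tcp_pos: [0.5279, 0.1522, 0.1591]
tcp_rot: [0.001, 0.999, -0.044, -0.001]
contact_force: [-0.1, -0.5, -1.7]
finger_gap: 0.027
```

```bash
cat >> h.py <<'E'
yaw=-0.0925; O=np.array([.5908,.039]); ex=np.array([np.cos(yaw),np.sin(yaw)]); ey=np.array([-np.sin(yaw),np.cos(yaw)])
def s2w(x,y): return O*1000+x*ex+y*ey
def w2s(P): d=(np.asarray(P)[...,:2]-O)*1000; return np.stack([d@ex,d@ey],-1)
E
python3 - <<'E'
from h import *
np.set_printoptions(precision=4,suppress=True)
p,R,y=tool(); print(p,y,w2s(p))
c=wrist('w3.png'); W,_=wcloud(c); np.savez('w3',W=W,f=c['frame'])
hsv=cv2.cvtColor(c['frame'],cv2.COLOR_RGB2HSV)
yy=(c['range_z']>0)&(hsv[...,0]>17)&(hsv[...,0]<32)&(hsv[...,1]>150)
t=yy&(W[...,2]>p[2]+.01); print(t.sum(),W[t].mean(0)-p, W[yy][:,2].min(),W[yy][:,2].max())
print(cv2.minAreaRect((W[t][:,:2]*1000).astype(np.float32)))
o=(hsv[...,0]<14)&(hsv[...,1]>150)&(abs(W[...,0]-.54)<.06)&(abs(W[...,1]-.1)<.05)
print('tab',o.sum(),w2s(W[o]).min(0),w2s(W[o]).max(0),W[o][:,2].max(),cv2.minAreaRect((W[o][:,:2]*1000).astype(np.float32)))
snap('scene','c3.png')
E
```

```text
[0.5279 0.1522 0.1591] -0.08738971589593653 [-73.0363 106.8607]
5145 [0.0004 0.0052 0.0199] 0.10263292927582376 0.18198190194953767
((527.7086791992188, 153.39834594726562), (33.634315490722656, 28.78643035888672), 85.87789916992188)
tab 72 [-108.7366   57.9458] [-22.6761  95.5247] 0.20038892611489634 ((534.061279296875, 124.84980773925781), (8.153763771057129, 93.38896179199219), 60.68104553222656)
```

View pics/w3.png

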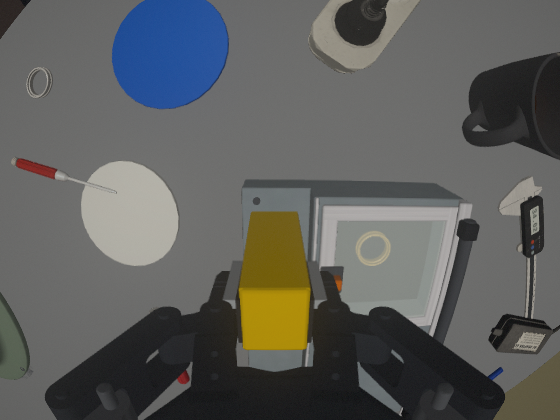

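View pics/c3.png

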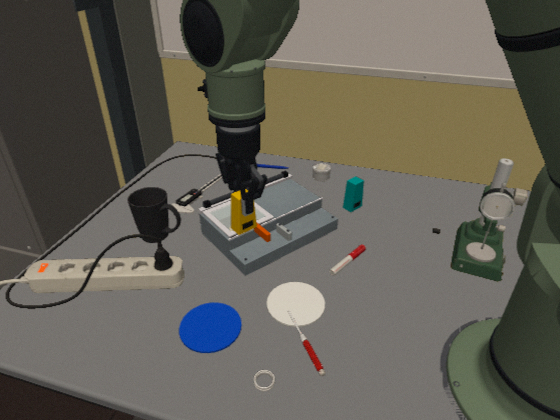

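>>> apply_moves([
  {"fingers": 0,"linear": [1,0,-20],"turn": -0.005},
  {"fingers": 0,"linear": [0,0,-17],"turn": 0},
  {"fingers": 0,"linear": [0,0,0],"turn": 0},
  {"fingers": 0,"linear": [0,0,0],"turn": 0},
])

```text
time_s: 6.87
tcp_pos: [0.5293, 0.1504, 0.123]
tcp_rot: [0.0, 0.999, -0.048, -0.001]
contact_force: [0.7, -0.2, -1.9]
finger_gap: 0.0269
```

>>> apply_moves([
  {"fingers": 0,"linear": [-0.7,-8,0],"turn": 0},
  {"fingers": 0,"linear": [-0.7,-8,0],"turn": 0},
  {"fingers": 0,"linear": [-0.9,-10,0],"turn": 0},
  {"fingers": 0,"linear": [-0.9,-10,0],"turn": 0},
  {"fingers": 0,"linear": [-0.9,-10,0],"turn": 0},
  {"fingers": 0,"linear": [-0.9,-10,0],"turn": 0},
  {"fingers": 0,"linear": [0,0,0],"turn": 0},
])

```text
time_s: 7.45
tcp_pos: [0.5246, 0.0931, 0.1236]
tcp_rot: [0.0, 0.999, -0.048, 0.0]
contact_force: [0.5, 2.2, -0.1]
finger_gap: 0.0274
```

```bash
python3 - <<'E'
from h import *
np.set_printoptions(precision=4,suppress=True)
p,R,y=tool(); print(p,y,w2s(p))
c=wrist('w4.png');c=snap('scene','c4.png'); cv2.imwrite('pics/c4b.png',cv2.resize(c['frame'][150:280,180:350,::-1],None,fx=4,fy=4))
E
```

```text
[0.5246 0.0931 0.1236] -0.09666857238762327 [-70.8847  47.7301]
```

View pics/c4b.png

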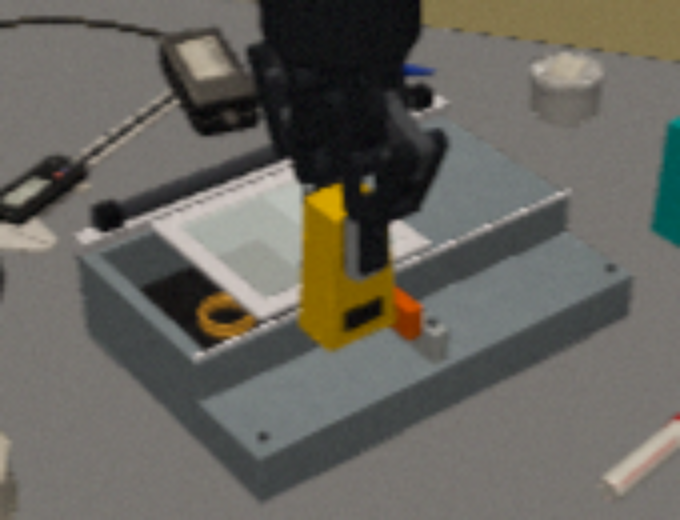

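View pics/w4.png

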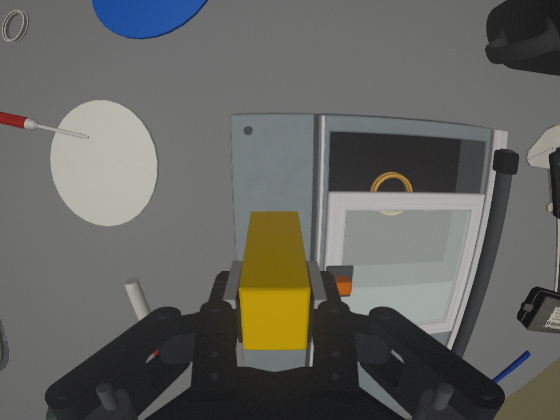

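The hatch is about 40 mm open, the tab is pressed by the wedge, and the ring shows at (392,193) in the wrist view. I keep pushing.

>>> apply_moves([
  {"fingers": 0,"linear": [-0.9,-10,0],"turn": 0},
  {"fingers": 0,"linear": [-0.9,-10,0],"turn": 0},
  {"fingers": 0,"linear": [-0.9,-10,0],"turn": 0},
  {"fingers": 0,"linear": [-0.9,-10,0],"turn": 0},
  {"fingers": 0,"linear": [-0.9,-10,0],"turn": 0},
  {"fingers": 0,"linear": [-0.9,-10,0],"turn": 0},
  {"fingers": 0,"linear": [-0.9,-10,0],"turn": 0},
  {"fingers": 0,"linear": [-0.9,-9,0],"turn": 0},
  {"fingers": 0,"linear": [0,0,0],"turn": 0},
  {"fingers": 0,"linear": [0,0,0],"turn": 0},
])

```text
time_s: 8.38
tcp_pos: [0.5173, 0.0162, 0.1233]
tcp_rot: [-0.0, 0.999, -0.048, -0.0]
contact_force: [-0.2, 3.6, -0.2]
finger_gap: 0.0271
```

```bash
python3 - <<'E'
from h import *
np.set_printoptions(precision=4,suppress=True)
p,R,y=tool(); print(p,y,w2s(p))
c=wrist('w5.png');W,_=wcloud(c)
hsv=cv2.cvtColor(c['frame'],cv2.COLOR_RGB2HSV)
yy=(c['range_z']>0)&(hsv[...,0]>17)&(hsv[...,0]<32)&(hsv[...,1]>150)
t=yy&(W[...,2]>p[2]+.01); r=cv2.minAreaRect((W[t][:,:2]*1000).astype(np.float32)); print(r,w2s(np.array(r[0])/1000),np.median(W[t][:,2]))
c=snap('scene','c5.png'); cv2.imwrite('pics/c5b.png',cv2.resize(c['frame'][150:280,180:350,::-1],None,fx=4,fy=4))
E
```

```text
[0.5173 0.0162 0.1233] -0.0950605778846934 [-71.0441 -29.4418]
((516.8303833007812, 17.588512420654297), (33.5038948059082, 28.815494537353516), 84.39128875732422) [-71.6757 -28.1524] 0.1442899311937743
```

View pics/c5b.png

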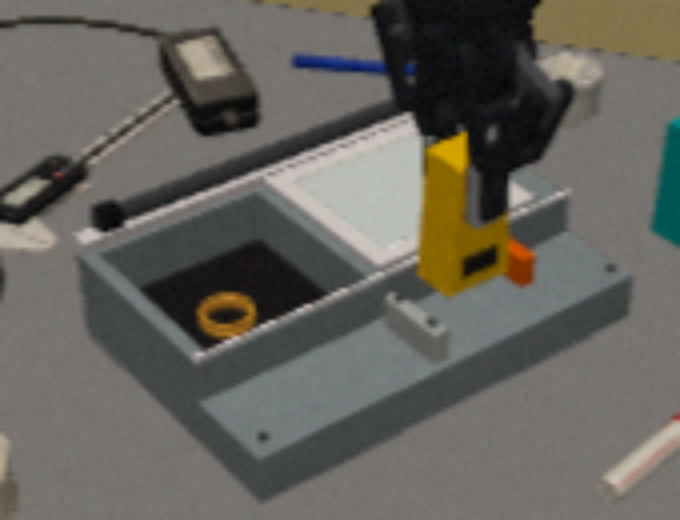

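View pics/w5.png

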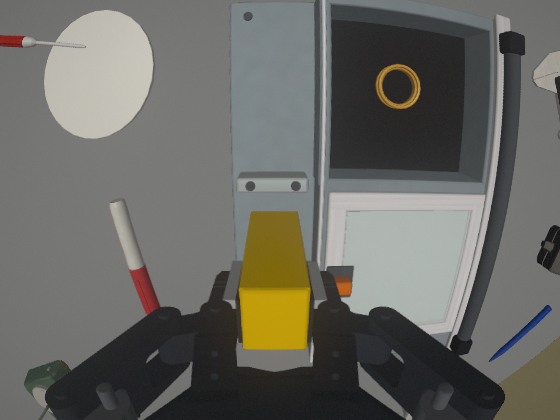

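>>> apply_moves([
  {"fingers": 0,"linear": [-0.4,-4,0],"turn": 0},
  {"fingers": 0,"linear": [0,0,-7],"turn": 0},
  {"fingers": 0,"linear": [0,0,-7],"turn": 0},
  {"fingers": 0,"linear": [0,0,-6],"turn": 0},
  {"fingers": 0,"linear": [0,0,-5],"turn": 0},
  {"fingers": 0,"linear": [0,0,-2],"turn": 0},
  {"fingers": 0,"linear": [0,0,0],"turn": 0},
  {"fingers": 0,"linear": [0,0,0],"turn": 0},
])

```text
time_s: 9.15
tcp_pos: [0.5167, 0.0128, 0.096]
tcp_rot: [0.0, 0.999, -0.047, -0.0]
contact_force: [-1.2, 4.5, -5.1]
finger_gap: 0.0275
```

```bash
python3 - <<'E'
from h import *
np.set_printoptions(precision=4,suppress=True)
p,R,y=tool(); print(p,y,w2s(p))
c=wrist('w6.png');W,_=wcloud(c)
hsv=cv2.cvtColor(c['frame'],cv2.COLOR_RGB2HSV)
yy=(c['range_z']>0)&(hsv[...,0]>17)&(hsv[...,0]<32)&(hsv[...,1]>150)
t=yy&(W[...,2]>p[2]+.01); r=cv2.minAreaRect((W[t][:,:2]*1000).astype(np.float32)); print(r,w2s(np.array(r[0])/1000),np.median(W[t][:,2]))
c=snap('scene','c6.png'); cv2.imwrite('pics/c6b.png',cv2.resize(c['frame'][180:260,260:350,::-1],None,fx=7,fy=7))
E
```

```text
[0.5167 0.0128 0.096 ] -0.09408600980641701 [-71.3277 -32.9332]
((516.18798828125, 14.231460571289062), (33.48700714111328, 28.843042373657227), 84.19445037841797) [-72.0052 -31.5544] 0.1169705928635097
```

View pics/c6b.png

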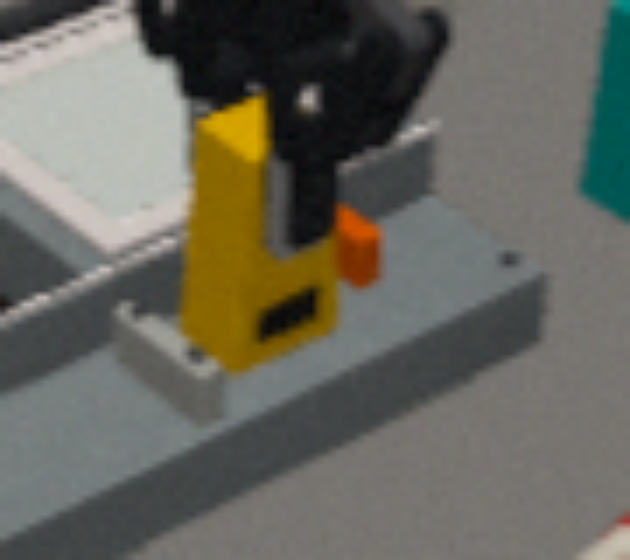

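>>> apply_moves([
  {"fingers": 0,"linear": [0,0,-1.5],"turn": 0},
  {"fingers": 0,"linear": [0,0,0],"turn": 0},
])

```text
time_s: 9.42
tcp_pos: [0.5172, 0.0128, 0.0949]
tcp_rot: [-0.0, 0.999, -0.047, 0.0]
contact_force: [0.2, 2.9, -2.0]
finger_gap: 0.0277
```

>>> apply_moves([
  {"fingers": 0,"linear": [0,0,-1],"turn": 0},
  {"fingers": 0,"linear": [0,0,0],"turn": 0},
])

```text
time_s: 9.58
tcp_pos: [0.5173, 0.0127, 0.0939]
tcp_rot: [-0.0, 0.999, -0.047, 0.0]
contact_force: [0.7, 3.4, 0.1]
finger_gap: 0.0274
```

>>> apply_moves([
  {"fingers": 0,"linear": [0,0,-0.6],"turn": 0},
  {"fingers": 0,"linear": [0,0,0],"turn": 0},
])

```text
time_s: 9.75
tcp_pos: [0.5173, 0.0127, 0.0935]
tcp_rot: [-0.0, 0.999, -0.047, 0.0]
contact_force: [-0.5, 3.9, 6.2]
finger_gap: 0.0277
```

>>> apply_moves([
  {"fingers": 0,"linear": [0.2,2,0.3],"turn": 0},
  {"fingers": 0,"linear": [0.2,2,0],"turn": 0},
  {"fingers": 0,"linear": [0.1,1,0],"turn": 0},
  {"fingers": 0,"linear": [0,0,0],"turn": 0},
  {"fingers": 0.35,"linear": [0,0,0],"turn": 0},
  {"fingers": 0.4,"linear": [0,0,0],"turn": 0},
  {"fingers": 0.45,"linear": [0,0,0],"turn": 0},
  {"fingers": 0.5,"linear": [0,0,0],"turn": 0},
  {"fingers": 0.5,"linear": [0,0,0],"turn": 0},
  {"fingers": 0.5,"linear": [0,0,0],"turn": 0},
])

```text
time_s: 10.58
tcp_pos: [0.5175, 0.0176, 0.0935]
tcp_rot: [0.0, 0.999, -0.047, -0.0]
contact_force: [-0.4, -0.1, -0.3]
finger_gap: 0.043
```

```bash
python3 - <<'E'
from h import *
np.set_printoptions(precision=4,suppress=True)
p,R,y=tool(); print(p,y,w2s(p),robot.state()['finger_gap'])
c=wrist('w7.png');W,_=wcloud(c)
hsv=cv2.cvtColor(c['frame'],cv2.COLOR_RGB2HSV)
yy=(c['range_z']>0)&(hsv[...,0]>17)&(hsv[...,0]<32)&(hsv[...,1]>150)
t=yy&(W[...,2]>p[2]+.01); r=cv2.minAreaRect((W[t][:,:2]*1000).astype(np.float32)); print(r,w2s(np.array(r[0])/1000),np.median(W[t][:,2]))
c=snap('scene','c7.png'); cv2.imwrite('pics/c7b.png',cv2.resize(c['frame'][180:260,260:350,::-1],None,fx=7,fy=7))
E
```

```text
[0.5175 0.0176 0.0935] -0.0942207954329937 [-71.0026 -28.0694] 0.04295090379791608
((518.323486328125, 27.367490768432617), (32.71842575073242, 27.986431121826172), 84.3427963256836) [-71.0922 -18.2773] 0.11488471854943251
```

View pics/c7b.png

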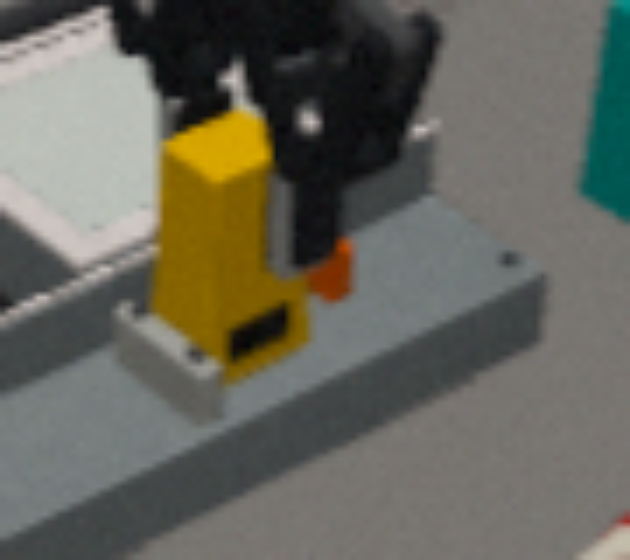

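View pics/w7.png

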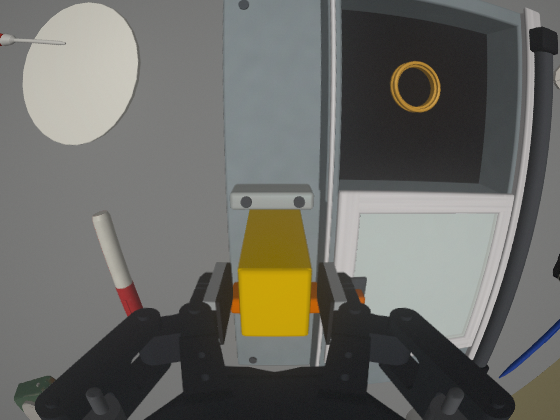

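>>> apply_moves([
  {"fingers": 0.5,"linear": [0,0,10],"turn": 0},
  {"fingers": 0.5,"linear": [0,0,15],"turn": 0},
  {"fingers": 0.5,"linear": [0,0,30],"turn": 0},
  {"fingers": 0.5,"linear": [0,0,35],"turn": 0},
  {"fingers": 0.5,"linear": [5,20,20],"turn": 0},
  {"fingers": 0.5,"linear": [10,30,0],"turn": 0},
  {"fingers": 0.5,"linear": [10,0,0],"turn": 0},
  {"fingers": 0.5,"linear": [0,0,0],"turn": 0},
  {"fingers": 0.5,"linear": [0,0,0],"turn": 0},
])

```text
time_s: 11.43
tcp_pos: [0.5424, 0.0675, 0.2039]
tcp_rot: [0.0, 0.999, -0.047, 0.0]
contact_force: [-0.2, -0.9, -0.3]
finger_gap: 0.043
```

```bash
python3 - <<'E'
from h import *
np.set_printoptions(precision=4,suppress=True)
p,R,y=tool(); print(p,y,w2s(p),robot.state()['finger_gap'])
c=wrist('w8.png');W,D=wcloud(c)
hsv=cv2.cvtColor(c['frame'],cv2.COLOR_RGB2HSV)
yy=(c['range_z']>0)&(hsv[...,0]>17)&(hsv[...,0]<32)&(hsv[...,1]>150)&(abs(W[...,0]-.518)<.05)&(abs(W[...,1]-.02)<.05)
t=yy&(W[...,2]>.105); print(yy.sum(),t.sum())
if t.sum()>20:
    r=cv2.minAreaRect((W[t][:,:2]*1000).astype(np.float32)); print(r,w2s(np.array(r[0])/1000),np.median(W[t][:,2]))
    A=np.c_[w2s(W[t]),np.ones(t.sum())]; print('top plane slope',np.linalg.lstsq(A,W[t][:,2]*1000,rcond=None)[0])
for d in robot.search_frame('ring','wrist'): 
    q=c['A']@d['point']+c['b']; print('ring',d['score'],q,w2s(q))
c2=snap('scene','c8.png'); cv2.imwrite('pics/c8b.png',cv2.resize(c2['frame'][160:270,190:350,::-1],None,fx=5,fy=5))
# ring by colour in bay
m=(c['range_z']>0)&(hsv[...,0]>8)&(hsv[...,0]<32)&(hsv[...,1]>110)&(W[...,2]<.05)&(W[...,2]>.02)
S=w2s(W); m&=(S[...,0]>-40)&(S[...,0]<70)&(S[...,1]>10)&(S[...,1]<115)
print(m.sum(),np.median(W[m][:,2]),cv2.minEnclosingCircle((S[m]).astype(np.float32)),W[m].max(0),W[m].min(0))
E
```

```text
[0.5424 0.0675 0.2039] -0.09410342641202475 [-50.8148  23.9285] 0.043034242087706114
2370 1435
((519.8175659179688, 40.07000732421875), (58.67890930175781, 27.155780792236328), 84.0496597290039) [-70.7778  -5.4911] 0.1150014224059647
top plane slope [ -0.0188  -0.0026 113.243 ]
ring 0.87 [0.6116 0.106  0.0348] [14.5208 68.6199]
ring 0.75 [0.5881 0.0691 0.0392] [-5.443  29.7365]
463 0.03376211418752162 ((15.172191619873047, 70.38764190673828), 17.360206604003906) [0.6294 0.1242 0.0374] [0.5958 0.0911 0.0252]
```

View pics/c8b.png

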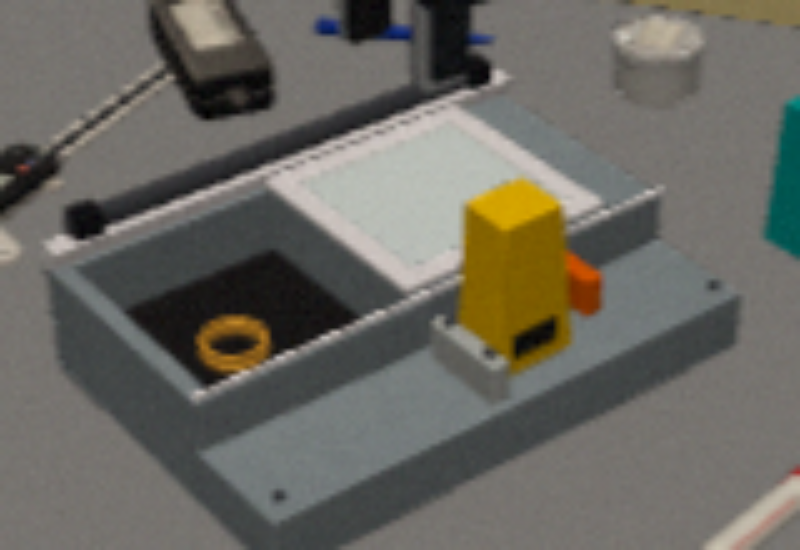

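View pics/w8.png

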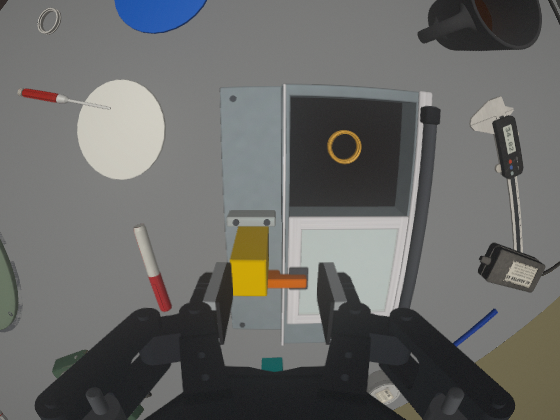

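>>> apply_moves([
  {"fingers": 0.6,"linear": [20,12,0],"turn": 0},
  {"fingers": 0.6,"linear": [25,14,0],"turn": 0},
  {"fingers": 0.6,"linear": [25,13,0],"turn": 0},
  {"fingers": 0.6,"linear": [0,0,-35],"turn": 0},
  {"fingers": 0.6,"linear": [0,0,-30],"turn": 0},
  {"fingers": 0.6,"linear": [0,0,0],"turn": 0},
  {"fingers": 0.6,"linear": [0,0,0],"turn": 0},
])

```text
time_s: 12.17
tcp_pos: [0.6117, 0.1058, 0.1381]
tcp_rot: [0.001, 0.999, -0.048, -0.001]
contact_force: [1.5, -1.0, 0.6]
finger_gap: 0.0513
```

```bash
cat > ring.py <<'E'
from h import *
import sys
np.set_printoptions(precision=4,suppress=True)
p,R,y=tool(); print(p,y,w2s(p),robot.state()['finger_gap'])
c=wrist(sys.argv[1]);W,D=wcloud(c)
hsv=cv2.cvtColor(c['frame'],cv2.COLOR_RGB2HSV)
for d in robot.search_frame('ring','wrist'): 
    q=c['A']@d['point']+c['b']; print('ring',d['score'],q,w2s(q))
S=w2s(W)
m=(c['range_z']>0)&(hsv[...,0]>8)&(hsv[...,0]<32)&(hsv[...,1]>110)&(W[...,2]<.05)&(W[...,2]>.02)&(S[...,0]>-35)&(S[...,0]<65)&(S[...,1]>15)&(S[...,1]<112)
t=m&(W[...,2]>.032)
for k in(m,t): print(k.sum(),np.median(W[k][:,2]),cv2.minEnclosingCircle((W[k][:,:2]*1000).astype(np.float32)))
E
python3 ring.py w9.png
```

```text
[0.6117 0.1058 0.1381] -0.09519214480688126 [14.6652 68.4439] 0.05132142041478386
ring 0.59 [0.6087 0.1045 0.036 ] [11.742  66.9043]
699 0.03391925909589813 ((611.6098022460938, 107.0256118774414), 17.59712791442871)
523 0.034722040249337754 ((611.3449096679688, 108.66055297851562), 16.00778579711914)
```

View pics/w9.png

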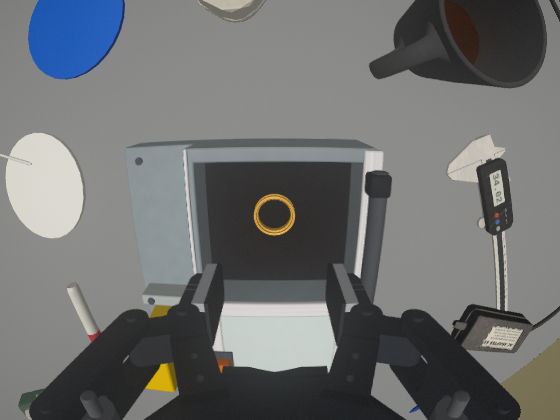

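>>> apply_moves([
  {"fingers": 0.6,"linear": [0,1.5,-30],"turn": 0},
  {"fingers": 0.6,"linear": [0,0,-30],"turn": 0},
  {"fingers": 0.6,"linear": [0,0,-20],"turn": 0},
  {"fingers": 0.6,"linear": [0,0,-8],"turn": 0},
  {"fingers": 0.6,"linear": [0,0,-4],"turn": 0},
  {"fingers": 0.6,"linear": [0,0,0],"turn": 0},
  {"fingers": 0.6,"linear": [0,0,0],"turn": 0},
])

```text
time_s: 12.85
tcp_pos: [0.6134, 0.1083, 0.0482]
tcp_rot: [-0.0, 0.999, -0.047, 0.001]
contact_force: [-0.2, 0.5, -0.3]
finger_gap: 0.0512
```

```bash
python3 ring.py w10.png; python3 - <<'E'
from h import *
c2=snap('scene','c10.png'); cv2.imwrite('pics/c10b.png',cv2.resize(c2['frame'][160:270,190:350,::-1],None,fx=5,fy=5))
E
```

```text
[0.6134 0.1083 0.0482] -0.09417301557691113 [16.1478 71.0805] 0.05124503154565075
ring 0.63 [0.6129 0.1049 0.032 ] [15.8986 67.6506]
ring 0.52 [0.609  0.1297 0.0365] [ 9.7301 91.9555]
1772 0.03318262150517769 ((610.7896728515625, 105.85936737060547), 19.032888412475586)
1119 0.03469083069608961 ((611.10595703125, 108.85455322265625), 16.02594566345215)
```

View pics/w10.png

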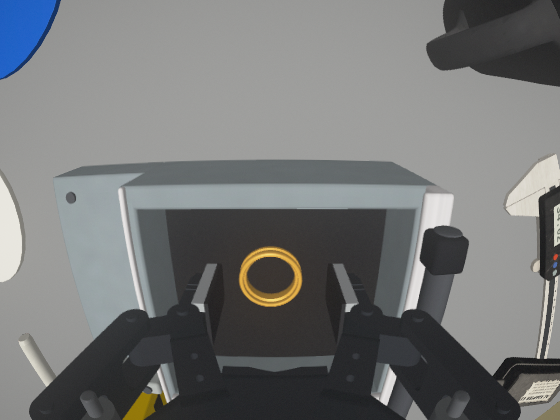

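View pics/c10b.png

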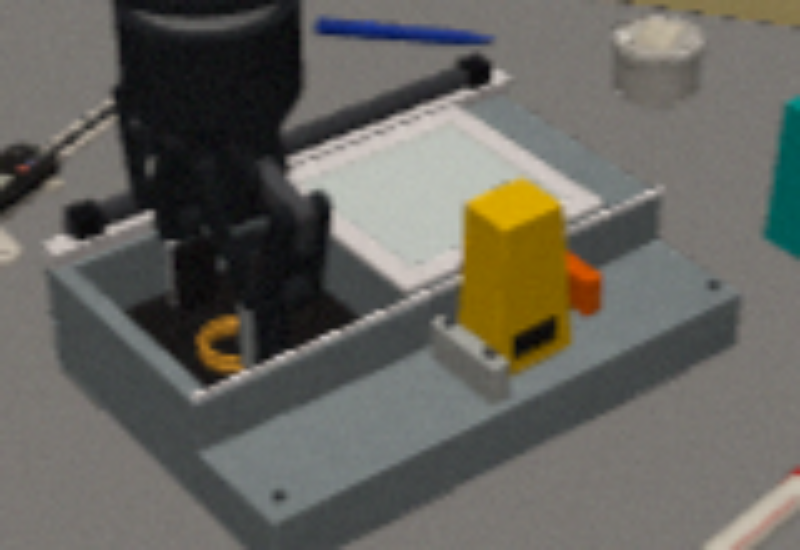

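>>> apply_moves([
  {"fingers": 0.6,"linear": [-1,0,-3],"turn": 0},
  {"fingers": 0.6,"linear": [0,0,0],"turn": 0},
  {"fingers": 0.45,"linear": [0,0,0],"turn": 0},
  {"fingers": 0.4,"linear": [0,0,0],"turn": 0},
  {"fingers": 0.3,"linear": [0,0,0],"turn": 0},
  {"fingers": 0.2,"linear": [0,0,0],"turn": 0},
  {"fingers": 0.2,"linear": [0,0,0],"turn": 0},
])

```text
time_s: 13.58
tcp_pos: [0.6116, 0.1083, 0.0439]
tcp_rot: [-0.0, 0.999, -0.047, 0.0]
contact_force: [-3.1, 0.5, 8.7]
finger_gap: 0.0288
```

>>> apply_moves([
  {"fingers": 0,"linear": [0,0,0],"turn": 0},
  {"fingers": 0,"linear": [0,0,0],"turn": 0},
  {"fingers": 0,"linear": [0,0,0],"turn": 0},
])

```text
time_s: 13.83
tcp_pos: [0.6116, 0.1082, 0.0439]
tcp_rot: [-0.0, 0.999, -0.047, 0.0]
contact_force: [-2.9, 1.3, 6.9]
finger_gap: 0.0285
```

```bash
python3 ring.py w11.png
```

```text
[0.6116 0.1082 0.0439] -0.09408636010173635 [14.3033 70.8535] 0.028533906941879576
ring 0.95 [0.6096 0.1043 0.0343] [12.72   66.7686]
1785 0.03327067741315806 ((611.6749267578125, 105.84663391113281), 18.84027099609375)
1142 0.03476784656249944 ((611.7462158203125, 108.6202621459961), 16.23617935180664)
```

View pics/w11.png

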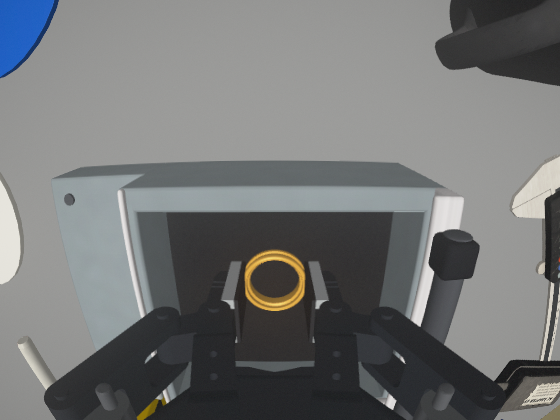

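>>> apply_moves([
  {"fingers": 0,"linear": [0,0,3],"turn": 0},
  {"fingers": 0,"linear": [0,0,5],"turn": 0},
  {"fingers": 0,"linear": [0,0,0],"turn": 0},
  {"fingers": 0,"linear": [0,0,0],"turn": 0},
])

```text
time_s: 14.27
tcp_pos: [0.6118, 0.1083, 0.0519]
tcp_rot: [-0.0, 0.999, -0.047, 0.0]
contact_force: [-0.3, -0.0, 0.3]
finger_gap: 0.0283
```

```bash
python3 ring.py w12.png;  python3 - <<'E'
from h import *
c2=snap('scene','c12.png'); cv2.imwrite('pics/c12b.png',cv2.resize(c2['frame'][180:260,200:300,::-1],None,fx=7,fy=7))
E
```

```text
[0.6118 0.1083 0.0519] -0.09404470176135388 [14.5084 70.9302] 0.02825561243844439
ring 0.82 [0.6131 0.1017 0.0432] [16.4274 64.5337]
1785 0.04111778894873608 ((611.6954956054688, 103.07583618164062), 21.988182067871094)
1689 0.041344857906618404 ((612.0576171875, 108.75191497802734), 16.30236053466797)
```

View pics/w12.png

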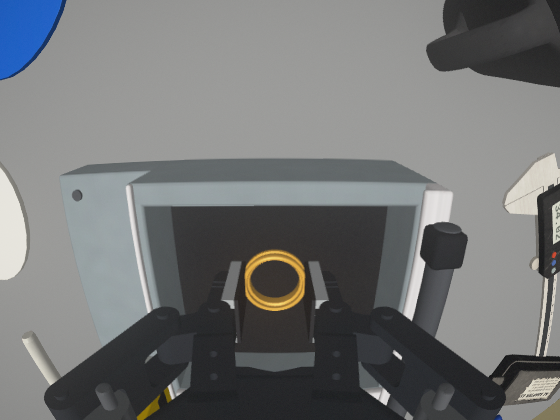

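View pics/c12b.png

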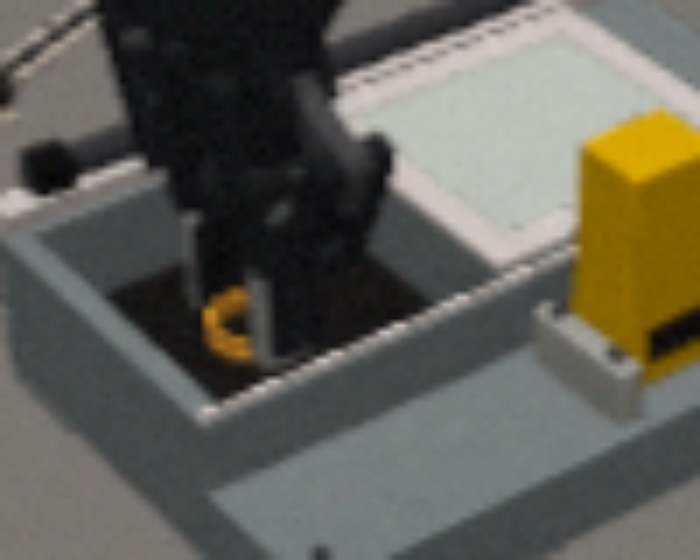

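The ring has lifted with the gripper: its top reads z 41 mm, where it was 34, and it lies flat in the jaws. I lift it out and carry it to the mat.

>>> apply_moves([
  {"fingers": 0,"linear": [0,0,15],"turn": 0},
  {"fingers": 0,"linear": [0,0,25],"turn": 0},
  {"fingers": 0,"linear": [0,0,30],"turn": 0},
  {"fingers": 0,"linear": [0,0,25],"turn": 0},
  {"fingers": 0,"linear": [-10,12,5],"turn": 0},
  {"fingers": 0,"linear": [-20,23,0],"turn": 0},
  {"fingers": 0,"linear": [-20,23,0],"turn": 0},
  {"fingers": 0,"linear": [-20,23,0],"turn": 0},
  {"fingers": 0,"linear": [-20,23,0],"turn": 0},
  {"fingers": 0,"linear": [-20,23,0],"turn": 0},
])

```text
time_s: 15.25
tcp_pos: [0.5004, 0.2361, 0.1514]
tcp_rot: [-0.0, 0.999, -0.047, -0.0]
contact_force: [1.2, 0.6, -0.0]
finger_gap: 0.0287
```

>>> apply_moves([
  {"fingers": 0,"linear": [-20,23,0],"turn": 0},
  {"fingers": 0,"linear": [-20,23,0],"turn": 0},
  {"fingers": 0,"linear": [-14,15,0],"turn": 0},
  {"fingers": 0,"linear": [0,0,0],"turn": 0},
  {"fingers": 0,"linear": [0,0,0],"turn": 0},
])

```text
time_s: 15.67
tcp_pos: [0.4469, 0.2971, 0.1514]
tcp_rot: [-0.0, 0.999, -0.046, -0.0]
contact_force: [-0.3, -0.7, -0.8]
finger_gap: 0.0287
```

```bash
python3 - <<'E'
from h import *
np.set_printoptions(precision=4,suppress=True)
p,R,y=tool(); print(p,y,robot.state()['finger_gap'])
c=wrist('w13.png');W,D=wcloud(c)
hsv=cv2.cvtColor(c['frame'],cv2.COLOR_RGB2HSV)
b=(c['range_z']>0)&(hsv[...,0]>105)&(hsv[...,0]<125)&(hsv[...,1]>180)&(abs(W[...,0]-.445)<.09)&(abs(W[...,1]-.297)<.09)
print('mat',cv2.minEnclosingCircle((W[b][:,:2]*1000).astype(np.float32)),np.median(W[b][:,2]))
c2=snap('scene','c13.png')
E
```

```text
[0.4469 0.2971 0.1514] -0.09178083097259199 0.02869010748522148
mat ((445.9239807128906, 299.9407958984375), 54.211753845214844) 0.005754406996496708
```

View pics/w13.png

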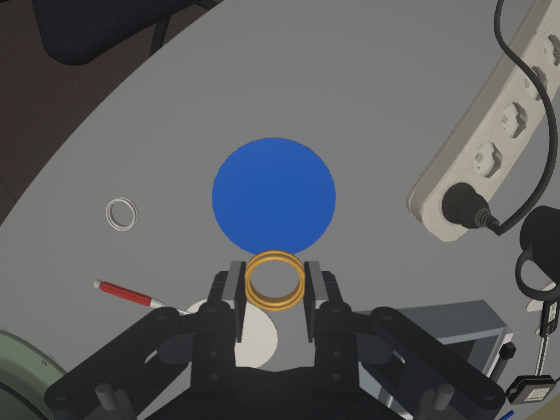

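View pics/c13.png

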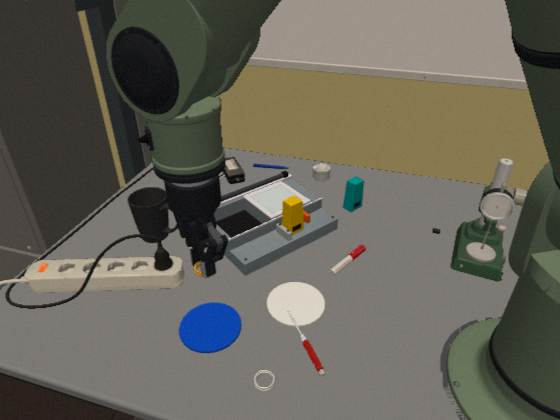

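>>> apply_moves([
  {"fingers": 0,"linear": [-1,2,-30],"turn": 0},
  {"fingers": 0,"linear": [0,0,-35],"turn": 0},
  {"fingers": 0,"linear": [0,0,-30],"turn": 0},
  {"fingers": 0,"linear": [0,0,-18],"turn": 0},
  {"fingers": 0,"linear": [0,0,-9],"turn": 0},
  {"fingers": 0,"linear": [0,0,0],"turn": 0},
  {"fingers": 0,"linear": [0,0,0],"turn": 0},
])

```text
time_s: 16.35
tcp_pos: [0.4473, 0.2976, 0.03]
tcp_rot: [0.0, 0.999, -0.048, 0.0]
contact_force: [0.8, 0.4, 0.2]
finger_gap: 0.0289
```

>>> apply_moves([
  {"fingers": 0,"linear": [0,0,-4],"turn": 0},
  {"fingers": 0,"linear": [0,0,-1],"turn": 0},
  {"fingers": 0,"linear": [0,0,0],"turn": 0},
])

```text
time_s: 16.6
tcp_pos: [0.4468, 0.2985, 0.0251]
tcp_rot: [-0.0, 0.999, -0.047, 0.0]
contact_force: [0.7, -0.1, 0.1]
finger_gap: 0.0285
```

>>> apply_moves([
  {"fingers": 0,"linear": [0,0,-1],"turn": 0},
  {"fingers": 0,"linear": [0,0,0],"turn": 0},
])

```text
time_s: 16.77
tcp_pos: [0.4466, 0.2984, 0.0238]
tcp_rot: [-0.0, 0.999, -0.047, 0.0]
contact_force: [-0.4, -0.7, 0.0]
finger_gap: 0.0284
```

>>> apply_moves([
  {"fingers": 0,"linear": [0,0,-1],"turn": 0},
  {"fingers": 0,"linear": [0,0,0],"turn": 0},
])

```text
time_s: 16.93
tcp_pos: [0.4467, 0.2984, 0.0229]
tcp_rot: [-0.0, 0.999, -0.047, 0.0]
contact_force: [-1.3, -0.1, 7.8]
finger_gap: 0.0283
```

Contact came at the expected height. I release gently.

>>> apply_moves([
  {"fingers": 0.3,"linear": [0,0,0],"turn": 0},
  {"fingers": 0.36,"linear": [0,0,0],"turn": 0},
  {"fingers": 0.4,"linear": [0,0,0],"turn": 0},
  {"fingers": 0.5,"linear": [0,0,0],"turn": 0},
  {"fingers": 0.6,"linear": [0,0,0],"turn": 0},
  {"fingers": 0.6,"linear": [0,0,0],"turn": 0},
  {"fingers": 0.6,"linear": [0,0,10],"turn": 0},
  {"fingers": 0.6,"linear": [0,0,20],"turn": 0},
  {"fingers": 0.6,"linear": [0,0,30],"turn": 0},
  {"fingers": 0.6,"linear": [0,0,35],"turn": 0},
])

```text
time_s: 17.77
tcp_pos: [0.4459, 0.2975, 0.1183]
tcp_rot: [0.001, 0.999, -0.047, -0.001]
contact_force: [0.3, -0.8, 0.2]
finger_gap: 0.0515
```

>>> apply_moves([
  {"fingers": 0.6,"linear": [-20,0,30],"turn": 0},
  {"fingers": 0.6,"linear": [-20,-20,30],"turn": 0},
  {"fingers": 0.6,"linear": [0,-20,0],"turn": 0},
  {"fingers": 0.6,"linear": [0,0,0],"turn": 0},
  {"fingers": 0.6,"linear": [0,0,0],"turn": 0},
  {"fingers": 0.6,"linear": [0,0,0],"turn": 0},
])

```text
time_s: 18.27
tcp_pos: [0.4067, 0.2587, 0.1777]
tcp_rot: [-0.0, 0.999, -0.047, 0.0]
contact_force: [0.2, -0.0, -0.8]
finger_gap: 0.0513
```

```bash
python3 - <<'E'
from h import *
np.set_printoptions(precision=4,suppress=True)
p,R,y=tool(); print(p,y,robot.state()['contact_force'],robot.state()['finger_gap'])
c=wrist('w14.png');W,D=wcloud(c)
hsv=cv2.cvtColor(c['frame'],cv2.COLOR_RGB2HSV)
near=(c['range_z']>0)&(abs(W[...,0]-.445)<.09)&(abs(W[...,1]-.297)<.09)&(W[...,2]<.05)
b=near&(hsv[...,0]>105)&(hsv[...,0]<125)&(hsv[...,1]>180)
g=near&(hsv[...,0]>8)&(hsv[...,0]<32)&(hsv[...,1]>110)
print('mat',cv2.minEnclosingCircle((W[b][:,:2]*1000).astype(np.float32)))
print('ring',g.sum(),cv2.minEnclosingCircle((W[g][:,:2]*1000).astype(np.float32)),np.percentile(W[g][:,2],[5,50,95]))
A=np.c_[W[g][:,:2]-W[g][:,:2].mean(0),np.ones(g.sum())]; print('slope',np.linalg.lstsq(A,W[g][:,2],rcond=None)[0])
c2=snap('scene','c14.png')
for n in['mug','oil_pot','marker','wedge','ring']: print(n,[(round(d['score'],2),w(c2,d['point'])) for d in robot.search_frame(n,'scene')])
E
```

```text
[0.4067 0.2587 0.1777] -0.09405582707457913 [ 0.1666 -0.0248 -0.8418] 0.05134683414740055
mat ((445.9857177734375, 299.2432556152344), 54.49551773071289)
ring 302 ((446.69390869140625, 298.8919372558594), 15.48831558227539) [0.0108 0.0136 0.0152]
slope [-0.0238  0.0128  0.0132]
mug [(0.73, array([0.725 , 0.2387, 0.0774]))]
oil_pot [(0.52, array([ 0.663 , -0.2316,  0.0362]))]
marker [(0.62, array([ 0.3833, -0.0103,  0.0157]))]
wedge [(0.72, array([ 0.5062, -0.1748,  0.0468])), (0.61, array([0.5043, 0.0349, 0.087 ]))]
ring [(0.54, array([0.4443, 0.2961, 0.0172])), (0.34, array([0.6032, 0.0022, 0.0644])), (0.22, array([ 0.6624, -0.2321,  0.0301]))]
```

View pics/c14.png

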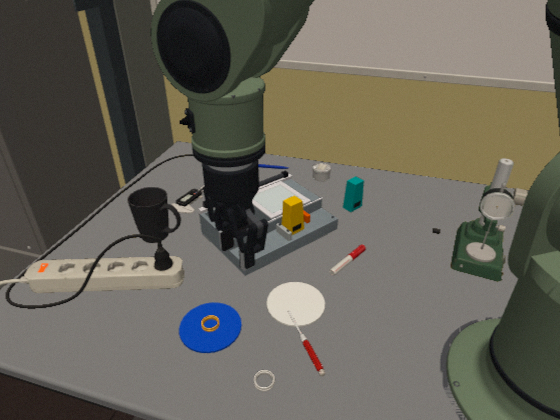

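View pics/w14.png

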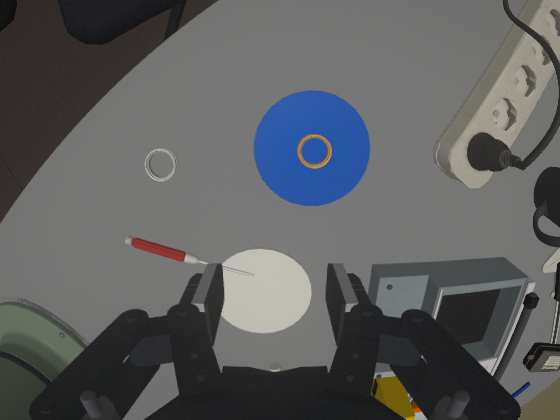

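The ring lies flat at the centre of the mat (315,151 in the wrist view), the wedge still stands at the block (292,215 in the scene view), and the bystanders have not moved.

```bash
python3 -c "
from h import *
print(robot.sign_off())"
```

```text
the job is handed in; nothing more can be done
None
```

I pushed the hatch open with the yellow wedge and stood the wedge on the ledge against the stop block. Then I lifted the gold ring out of the bay, set it on the blue mat, and handed the job in at about 18 s.

**Last checks:**
- **Ring:** it lies within 1 mm of the mat's centre. It is flat: the fitted slope is about 0.03 rad, and the top is at z of about 13.6 mm where 14 is expected.
- **Wedge and hatch:** the last scene picture shows the wedge still upright at the block with the hatch held open. I measured the wedge's top as level just after letting go and did not measure it again. I did not measure the hatch opening as a number, so it rests on the pictures.
- **Bystanders:** the mug and marker read within about 4 mm of where they started. The tin moved about 2 mm sideways and read 5 mm different in height, which is within the networks' error.
- **Robot:** the gripper is clear of everything and the wrist force reads about zero.

**Disagreements:**
- **Wedge position:** the first wrist measurement after release put the wedge about 4.7 mm nearer the block than the nominal seat. The later level top suggests an offset in my estimate of the safe's position, not a tilt.
- **Finger gap on the ring:** it read 28.5 mm where the ring is 31 mm, but the ring stayed held and flat throughout.

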